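Clamp a rubber club grip in the air vice

ROBOT

A 6-joint arm with a two-finger parallel gripper is mounted at the origin on a cart in front of the work surface, level with it; the furniture and walls round the work are solid. World frame = base frame: x ahead of the robot, y to its left, z up, the work surface at z = 0. Lengths are in m, angles in degrees, forces in N, time in s.
With the tool pointing down it reaches from about 0.4 to 0.825 m from the base axis. Payload 7 kg.
Tool frame: the origin (TCP) lies midway between the tips of the shut fingers; the grasp point (between the pads) lies r.grasp_offset behind it (r.grasp_offset is the distance from the TCP to the grasp point, in m); x points along the fingers, z is the direction in which the jaws open and shut, and the axes are right-handed (so a half turn about x gives the same grasp; the last joint's range is limited). The gripper opens to 88 mm and grips with 3 to 60 N. Pads are 19 mm wide; open, the fingers measure 130 mm over their backs; the gripper's body (78 mm by 193 mm) begins 47 mm behind the grasp point.
Start: joints at [92.596, 20.546, 0.682, 0, -70.136, -16.507], TCP at [0.162, 0.655, 0.227] pointing down, gripper open.
Joint ranges: [-176.03, 176.03], [-82.01, 121.73], [-58.28, 71.71], [-173.87, 95.51], [-174.79, -0.11], [-173.66, 173.66]. Speed limits (degrees/s): [136.94, 136.94, 172.46, 180, 180, 180].

INTERFACE

Orientations are given as [roll, pitch, yaw] about the fixed x, y, z axes, in that order (R = Rz(yaw) Ry(pitch) Rx(roll)).
In Python, from plant import readout, vision, close_job, r gives the robot as it stands.
- The arm moves only by the shell command python3 -m handwheel 'ROWS' [OPENING] [FORCE]. ROWS is JSON, a list that holds one entry, the list of rows, each a list of 4 numbers: the shift along the world's x, y, z in units of 40 mm (1.0 is 40 mm), then the turn about the world's z in units of 5 degrees (1.0 is 5 degrees). In form: [[[tx, ty, tz, roll], ...]]. A call has 1 to 8 rows; each row shifts and turns the pose as measured when the row begins; what a row does not reach is not made up. A row lasts 1/10 s, in which the tool goes at most 50 mm and 8.59 degrees, less where a joint would pass 70% of its speed; a pose out of reach is approached as far as the arm can. A call is refused whole if a number of a shift passes 1 or a number of a turn 1, either way. A call with a gripper value outside its range is refused whole. OPENING is the finger opening in mm, from 0 to 87.6, set as the call begins (- or left out, the last holds). The fingers move at their own pace and stop on an object; FORCE is the grip in N (left out, the last holds). Time passes only in rows, so rows that do not move let the fingers close. It gives the time, the measured TCP pose, the force and the opening at its end, in the units of the state.
- readout.get_state(): the state, without advancing time (a new reading comes with each control period).
- vision.capture(name): name is "side" or "top" or "wrist"; returns the picture (384x512x3 uint8, blue, green, red); there is no depth.
- vision.get_calibration(name): a dict with "intrinsics" (3x3 intrinsics, pixels), "dist" ([k1, k2, p1, p2, k3] as OpenCV has them; the pictures are not rectified), "pose" (4x4, takes a point from camera to world coordinates). Camera axes: x right, y up, looking along -z (the intrinsics and any distortion apply to the point x, -y, -z); pixel columns grow to the right and rows downward; lengths in m; the calibration is good to about 2 mm. A picture is of the moment at which its call begins: read the wrist's pose just before it. get_calibration takes no time and is no camera call; for the wrist camera it gives the pose at the moment of the call.
- close_job(): hands the job in, once; it reports no verdict.
The state is a dict: "time_s": time; "joints": joint angles; "qd": joint speeds; "joint_torque": joint torques, N m; "tcp_pos": TCP position; "eef_rot": TCP orientation; "contact_force": force on the tool from outside, world axes, zero at the start; "moment": the same for the moment, N m; "gripper_width": finger opening in m.
Only numpy, scipy, OpenCV 4.12 (cv2) and the standard library are available. Lean on these libraries where they do the work, as an engineer would, in place of code of your own. Each camera call takes 0.05 s, during which the arm holds its last target.

TASK

Lay the loose rubber grip across both saddles of the air vice, between its open jaws, centred and level, and let go of it. Then turn the blue handle of the air cock anticlockwise a quarter turn, until it lies roughly along the air pipe and you feel it fully home against its stop, without forcing it, so that the jaws close and hold the grip ready for trimming. Leave the glue bottles, the sanding block and the tin standing where they are.

Things in the scene. Friction and masses are not known exactly. Their poses are not given: they have to be found in the camera images.
- rubber_grip: loose black rubber club grip, lying on the bench at the start; a barrel 266 mm long and 29 mm high, about 22 mm wide to the touch; 50 g. Origin: middle of its underside; its own y runs along the barrel, z up.
- air_vice: fixed air vice, grey base plate 190 (x) by 265 mm (y). Origin: at bench height, mid-depth, midway between the two jaw stations; x points away from the worker, y left, z up. Stations at y = -60 and +60 mm, 32 mm wide; between them fingers may reach down to 40 mm above the bench. On the near side an air cylinder (60 mm high, |y| < 24 mm) and a gauge (80 mm high, x -65, y -52 mm).
- jaw_mid (a point): point midway between the open jaws and between the stations, at the saddle tops, 42 mm above the bench; axes as the vice. The open jaws' rubber faces stand 39 to 42 mm apart, at x = -21 to -18 (moving) and +21 mm (fixed); jaw tops 72 mm above the bench. Lay the grip's origin here, barrel along y; the closing jaws push it about 10 mm in +x, to the fixed jaw.
- cock_axis (a point): point on the upright turning axis of the air cock (brass ball valve), at the mid-height of its handle, 90 mm above the bench; fixed to the vice, axes as the vice. The air pipe runs through the valve along y, 54 mm lower; all parts of it under the open handle stay below 50 mm above the bench.
- handle_grip (a point): centre of the blue sleeve on the cock's lever handle, 80 mm from the turning axis, 90 mm above the bench. Sleeve 70 mm long, 16 wide, 12 high; lever tip 115 mm from the axis. Its own -x points along the lever, outwards. Shut: it points along the vice's -x, to the worker; open: along the pipe, to the vice's -y; but on its worn stem it sits up to 0.15 rad out of square, so the stop must be felt.
- air_cock (a joint): turn of the valve stem, rad: 0 shut (hard stop), 1.571 fully open (hard stop), growing anticlockwise seen from above; starts between 0 and 0.2. It takes about 0.5 N m (5 to 6 N at mid-sleeve) to turn, rising to about 0.8 N m (8 to 10 N) over the last fifth of the turn as the jaws press the grip, and stays where it is left. It moves the jaws in proportion.
- cock_handle (a joint): springing of the lever on its stem, rad, positive anticlockwise (lever ahead of the stem), 0 untouched; stiffness 18 N m per rad, so the lever runs about 0.03 to 0.045 rad ahead of the stem while turning, and more once the stem is at its stop. Beyond 0.11 rad (2 N m, 25 N at mid-sleeve) it is being forced.
- jaw_pads: the two rubber-faced pads of the moving jaw, sprung, each 30 mm wide and 26 mm high; with the cock fully open they press the grip against the fixed jaw with about 18 N. Origin as the vice's at the start; moves along the vice's x, at most 25 mm.
- glue_white: small white glue bottle, 27 mm across, 55 mm high; origin under its middle. Bystander.
- glue_blue: small blue glue bottle, 27 mm across, 60 mm high; origin under its middle. Bystander.
- sanding_block: brown sanding block, 52 x 94 x 30 mm; origin under its middle. Bystander.
- red_tin: tin can with a printed label, 75 mm across, 110 mm high; origin under its middle. Bystander.

How it is judged (in metres and radians):
On the way:
1. the grip lies on both saddles between the open jaws, let go, the cock not yet opened (below 0.3 rad) (x of rubber_grip in the frame of jaw_mid between -0.014 and 0.014 m and y of rubber_grip in the frame of jaw_mid between -0.03 and 0.03 m and z of rubber_grip in the frame of jaw_mid between -0.004 and 0.004 m and contact force between the fingers and rubber_grip below 0.1 N and linear speed of rubber_grip below 0.02 m/s and value of joint air_cock below 0.3 rad), for 0.2 s.
At the end, for the whole second after the job is handed in: The cock's stem is within 0.03 rad of its open stop; the pads press the grip with over 8 N; the grip lies at rest on both saddles against the fixed jaw, level (underside -4 to +6 mm from the saddle tops), within 30 mm of the middle lengthwise and 0.06 rad of the vice's y (value of joint air_cock above 1.54 rad and contact force between jaw_pads and rubber_grip above 8 N and x of rubber_grip in the frame of jaw_mid between -0.002 and 0.016 m and y of rubber_grip in the frame of jaw_mid between -0.03 and 0.03 m and z of rubber_grip in the frame of jaw_mid between -0.004 and 0.006 m and angle between the y axis of rubber_grip and the y axis of jaw_mid, either way round below 0.06 rad and linear speed of rubber_grip below 0.01 m/s); the robot touches nothing.
It fails at once if the handle is forced: sprung more than 0.11 rad either way (value of joint cock_handle above 0.11 rad or value of joint cock_handle below -0.11 rad).
It fails at once if a bystander is pushed more than 30 mm from its place or tipped (distance of any of glue_white, glue_blue, sanding_block, red_tin from where it was at the start of the episode above 0.03 m or angle between any of glue_white, glue_blue, red_tin's own z axis and vertical above 0.5 rad).
It also fails if it takes over 61 s, if anything falls off the work surface, if the arm or the gripper's body presses on something with over 40 N, if the wrist force passes 120 N, or if a joint passes its speed limit or range.

## Working session

There is one attempt and no reset: what is moved stays moved. The work goes in short steps, Python scripts to look and compute and a shell command to move; the robot and the scene stay as the last step left them, time stands still between calls to the robot, and variables do not carry over. Pictures are saved under pics/ and viewed, and the job is handed in when it is done.

```bash
ls; mkdir -p pics
python3 - <<'E'
from plant import readout, vision, close_job, r
import cv2
print(readout.get_state(), r.grasp_offset)
for n in ("side","top","wrist"):
    c=vision.get_calibration(n); print(n,c)
    cv2.imwrite(f"pics/{n}0.png",vision.capture(n))
E
```

```text
pics
{'time_s': 0.0, 'joints': array([ 9.25964555e+01,  2.05938312e+01,  6.31951082e-01, -2.09016144e-02,
       -7.01365399e+01, -1.65097599e+01]), 'qd': array([ 0.06049536,  0.04339563,  0.07197338, -0.01201862, -0.01110265,
       -0.04764328]), 'joint_torque': array([-1.27568356e-06, -5.82721245e+01,  2.93058693e+01,  6.99716493e+00,
        7.05792612e-03, -1.60461550e-04]), 'tcp_pos': array([0.16217809, 0.65469993, 0.22557935]), 'eef_rot': array([  5.22132091,  89.89963715, -98.6991024 ]), 'contact_force': array([-0.92518211, -0.27269791, -0.12528671]), 'moment': array([0.0189646 , 0.01485174, 0.01031413]), 'gripper_width': 0.08768923480012289} 0.0188
side {'intrinsics': array([[426.41189873,   0.        , 255.92266353],
       [  0.        , 426.41189873, 197.58678612],
       [  0.        ,   0.        ,   1.        ]]), 'dist': array([0.04687553, 0.        , 0.        , 0.        , 0.        ]), 'pose': array([[ 0.91724364,  0.28167459, -0.28164433,  0.27790219],
       [-0.39822225,  0.63226819, -0.66457202, -0.34403425],
       [-0.0091183 ,  0.7217315 ,  0.69211307,  0.70
[... 388 characters left out ...]
3],
       [-0.9996607 , -0.01347247,  0.02229278,  0.28583931],
       [ 0.02034943,  0.13030507,  0.9912651 ,  0.93366139],
       [ 0.        ,  0.        ,  0.        ,  1.        ]])}
wrist {'intrinsics': array([[304.86115998,   0.        , 254.19203587],
       [  0.        , 304.86115998, 189.93291528],
       [  0.        ,   0.        ,   1.        ]]), 'dist': array([-0.06988752,  0.        ,  0.        ,  0.        ,  0.        ]), 'pose': array([[-0.24158407,  0.93387604,  0.26365257,  0.23482934],
       [-0.97037828, -0.23299151, -0.06388234,  0.63548608],
       [ 0.00177062, -0.27127568,  0.96250006,  0.38267248],
       [ 0.        ,  0.        ,  0.        ,  1.        ]])}
```

View pics/side0.png

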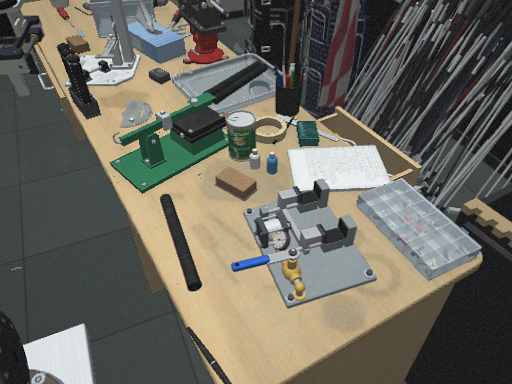

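View pics/top0.png

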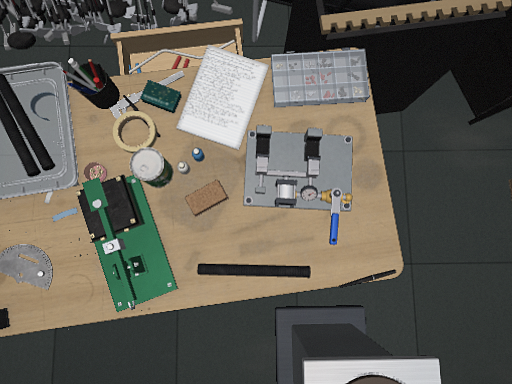

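View pics/wrist0.png

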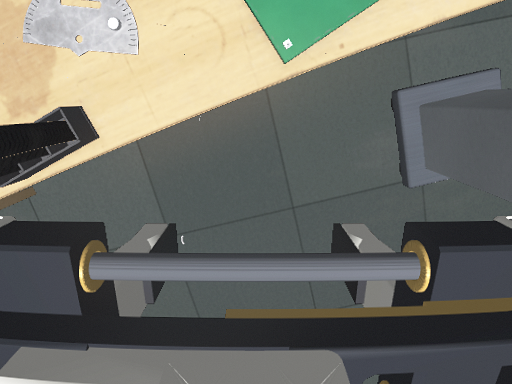

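```bash
cat > h.py <<'E'
import numpy as np, cv2
from plant import readout, vision, r
def ray(name,px,cal=None):
    c=cal or vision.get_calibration(name)
    p=cv2.undistortPoints(np.array(px,float).reshape(-1,1,2),c["intrinsics"],c["dist"]).reshape(-1,2)
    d=np.c_[p[:,0],-p[:,1],-np.ones(len(p))]@c["pose"][:3,:3].T
    return c["pose"][:3,3],d
def onz(name,px,z,cal=None):
    o,d=ray(name,px,cal); return o+d*((z-o[2])/d[:,2])[:,None]
def proj(name,P,cal=None):
    c=cal or vision.get_calibration(name)
    q=(np.array(P,float)-c["pose"][:3,3])@c["pose"][:3,:3]; q=q*[1,-1,-1]
    return cv2.projectPoints(q,np.zeros(3),np.zeros(3),c["intrinsics"],c["dist"])[0].reshape(-1,2)
E
python3 - <<'E'
from h import *
for n,f in(("top",(170,110,420,300)),("side",(100,140,400,310))):
    im=cv2.imread(f"pics/{n}0.png");x0,y0,x1,y1=f
    cv2.imwrite(f"pics/{n}0z.png",cv2.resize(im[y0:y1,x0:x1],None,fx=2.6,fy=2.6,interpolation=cv2.INTER_CUBIC))
    g=im.max(2)
    m=(g<60).astype(np.uint8)
    cs,_=cv2.findContours(m,0,2)
    for c in cs:
        if cv2.contourArea(c)>400: print(n,"dark",cv2.boundingRect(c),cv2.minAreaRect(c))
    hsv=cv2.cvtColor(im,cv2.COLOR_BGR2HSV)
    m=cv2.inRange(hsv,(108,150,80),(125,255,255)); cs,_=cv2.findContours(m,0,2)
    for c in cs:
        if cv2.contourArea(c)>40: print(n,"blue",cv2.boundingRect(c),cv2.minAreaRect(c))
E
```

```text
top dark (0, 275, 373, 109) ((189.58676147460938, 351.4626159667969), (91.02873992919922, 384.3836975097656), 80.51263427734375)
top dark (198, 264, 112, 14) ((253.4961700439453, 270.1542053222656), (111.26237487792969, 10.996648788452148), 1.4144232273101807)
top dark (78, 189, 29, 53) ((90.74999237060547, 214.24998474121094), (52.81003189086914, 14.546475410461426), 71.56504821777344)
top dark (101, 175, 44, 64) ((120.22050476074219, 205.7728271484375), (57.38658142089844, 33.601356506347656), 70.70995330810547)
top dark (0, 74, 55, 103) ((16.777193069458008, 126.1539306640625), (107.42340087890625, 28.06256866455078), 60.80251693725586)
top dark (132, 0, 380, 384) ((321.5, 191.5), (383.0, 379.0), 90.0)
top dark (71, 0, 66, 32) ((103.5, 15.5), (31.0, 65.0), 90.0)
top dark (0, 0, 120, 109) ((61.17987823486328, 44.78953552246094), (147.45240783691406, 86.35906982421875), 22.702842712402344)
top blue (330, 214, 9, 30) ((333.6529541015625, 228.51173400878906), (6.749292373657227, 29.451457977294922), 4.39870548248291)
side dark (0, 310, 30, 74) ((14.5, 346.5), (29.0, 73.0), 0.0)
side d
[... 1106 characters left out ...]
44.82285690307617, 57.40922164916992), 5.52754020690918)
side dark (368, 0, 144, 157) ((443.95880126953125, 66.47039794921875), (77.97885131835938, 186.20526123046875), 35.70669174194336)
side dark (347, 0, 58, 93) ((362.0887756347656, 39.07805252075195), (39.557952880859375, 107.895751953125), 27.299570083618164)
side dark (276, 0, 64, 117) ((305.42510986328125, 55.68541717529297), (43.61531448364258, 125.9306640625), 16.63095474243164)
side dark (175, 0, 121, 74) ((232.97946166992188, 30.445201873779297), (117.50868225097656, 73.54106140136719), 6.009005546569824)
side blue (232, 255, 37, 17) ((250.02944946289062, 262.61767578125), (8.48874568939209, 37.107948303222656), 75.96376037597656)
```

View pics/top0z.png

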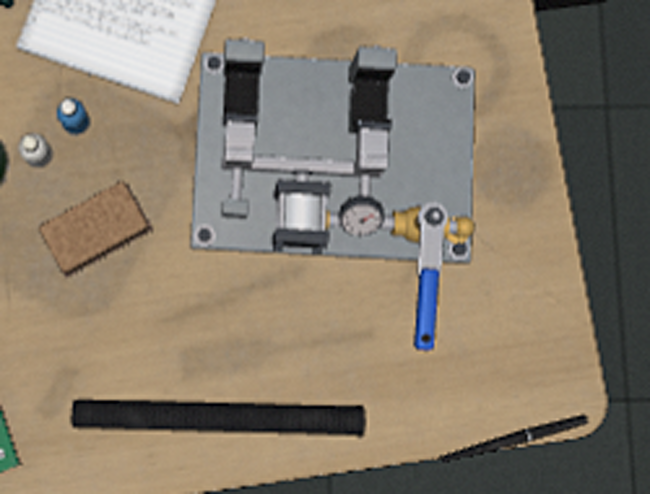

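View pics/side0z.png

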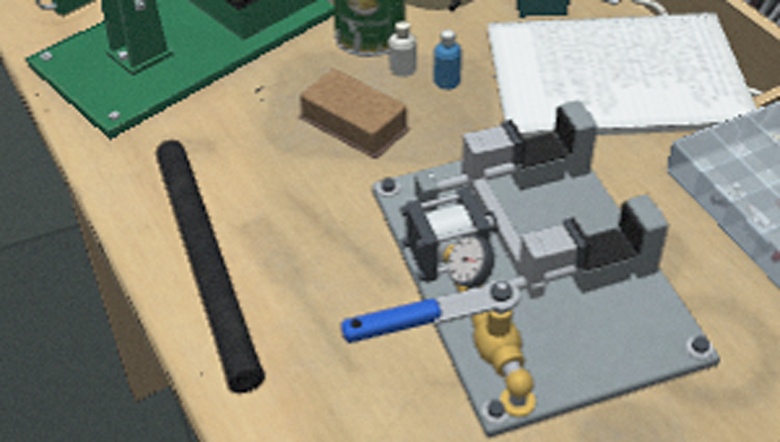

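Run:
```python
from h import *
np.set_printoptions(precision=4,suppress=True)
Z=lambda L,x0,y0:(np.array(L)+.5)/2.6-.5+[x0,y0]
C=onz("top",Z([(203,57),(474,67),(470,263),(192,249)],170,110),0.012)
B=onz("top",Z([(213,62),(463,76),(459,249),(204,234)],170,110),0.016)
print("plate corners",C,C.mean(0),"sizes",[np.linalg.norm(C[i]-C[i-1]) for i in range(4)])
print("bolts",B,B.mean(0))
for P in (C,B):
  for a,b in((0,1),(3,2)):
    d=P[a]-P[b]; print("yaw from y edge",np.degrees(np.arctan2(-d[0],d[1])))
  for a,b in((0,3),(1,2)):
    d=P[a]-P[b]; print("yaw from x edge",np.degrees(np.arctan2(d[1],d[0])))
# side view
Cs=onz("side",Z([(374,182),(490,435),(718,358)],100,140),0.006); print("side corners",Cs)
# two-view for axis
def tri(a,b):
    o1,d1=ray("top",a);o2,d2=ray("side",b);d1=d1[0];d2=d2[0]
    s=np.linalg.lstsq(np.c_[d1,-d2],o2-o1,rcond=None)[0]
    return o1+d1*s[0],o2+d2*s[1]
print("axis tri",tri(Z([(434,213)],170,110),Z([(502,290)],100,140)))
print("axis z.095",onz("top",Z([(434,214)],170,110),.097),onz("side",Z([(502,291)],100,140),.097))
print("sleeve mid",onz("top",[[333.65,228.5]],.094),onz("side",[[250,262]],.092), tri([[333.65,228.5]],[[250,262]]))
print("saddle top-view dark", onz("top",Z([(241,95),(371,103)],170,110),.042))
# grip
for n,c,L,a in(("top",(253.5,270.15),111.3,1.414),("side",(179,242.2),100.2,70.5)):
    t=np.radians(a);u=np.array([np.cos(t),np.sin(t)])*L/2
    E=onz(n,[np.array(c)+u,np.array(c)-u,c],.015); print("grip",n,E,np.linalg.norm(E[0]-E[1]))
    d=E[1]-E[0]; d=d*np.sign(d[1]); print("yaw",np.degrees(np.arctan2(-d[0],d[1])), np.hypot(E[2,0],E[2,1]))
```

```text
plate corners [[0.6993 0.2813 0.012 ]
 [0.6865 0.0201 0.012 ]
 [0.4969 0.0331 0.012 ]
 [0.5138 0.2942 0.012 ]] [0.5991 0.1572 0.012 ] sizes [np.float64(0.1859367562430373), np.float64(0.26158064478278703), np.float64(0.18997911058074962), np.float64(0.2616521841535336)]
bolts [[0.6931 0.2718 0.016 ]
 [0.6765 0.0322 0.016 ]
 [0.5099 0.0439 0.016 ]
 [0.5273 0.2828 0.016 ]] [0.6017 0.1577 0.016 ]
yaw from y edge -2.81381069420192
yaw from y edge -3.6993771725585187
yaw from x edge -3.968535568622293
yaw from x edge -3.9318097453958156
yaw from y edge -3.9404323267791375
yaw from y edge -4.179021421060652
yaw from x edge -3.769553485636926
yaw from x edge -4.001052663887777
side corners [[0.5198 0.3006 0.006 ]
 [0.4995 0.032  0.006 ]
 [0.6867 0.0224 0.006 ]]
axis tri (array([0.5336, 0.0844, 0.0935]), array([0.5315, 0.0851, 0.0931]))
axis z.095 [[0.5323 0.0853 0.097 ]] [[0.5294 0.0815 0.097 ]]
sleeve mid [[0.4513 0.0948 0.094 ]] [[0.4508 0.0949 0.092 ]] (array([0.4514, 0.0944, 0.0924]), array([0.4507, 0.0946, 0.0923]))
saddle top-view dark [[0.6535 0.2468 0.042 ]
 [0.6445 0.1262 0.042 ]]
grip top [[0.3532 0.1399 0.015 ]
 [0.3643 0.4041 0.015 ]
 [0.3587 0.2724 0.015 ]] 0.26443694698833314
yaw -2.396689356067395 0.45037205954846515
grip side [[0.3529 0.1321 0.015 ]
 [0.3606 0.4149 0.015 ]
 [0.3562 0.2587 0.015 ]] 0.28284928786251695
yaw -1.5737729589750469 0.4402233005549327
```

Run:
```python
from h import *
im=cv2.imread("pics/top0.png"); cv2.imwrite("pics/tz2.png",cv2.resize(im[120:210,240:360],None,fx=6.5,fy=6.5,interpolation=cv2.INTER_LINEAR))
im=cv2.imread("pics/side0.png"); cv2.imwrite("pics/sz2.png",cv2.resize(im[175:265,250:370],None,fx=6.5,fy=6.5,interpolation=cv2.INTER_LINEAR))
```

```text
(no output)
```

View pics/tz2.png

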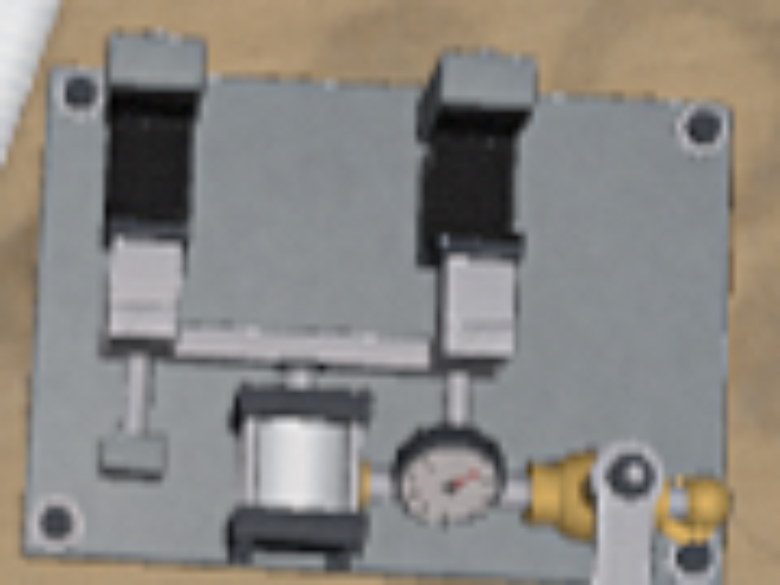

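View pics/sz2.png

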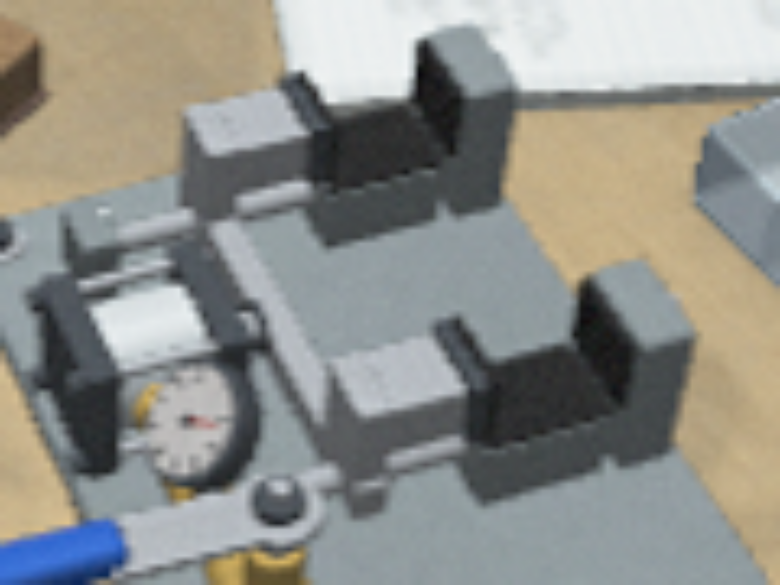

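Run:
```python
from h import *
np.set_printoptions(precision=4,suppress=True)
Z=lambda L,x0,y0,s=6.5:(np.array(L,float)+.5)/s-.5+[x0,y0]
t=lambda L,z:onz("top",Z(L,240,120),z)
s=lambda L,z:onz("side",Z(L,250,175),z)
yaw=np.radians(-3.9);R=np.array([[np.cos(yaw),-np.sin(yaw)],[np.sin(yaw),np.cos(yaw)]])
def show(n,P):
    print(n,P[:,:2].tolist() and P[:,:2], "vice-axes rel (0.6,0.157):",(P[:,:2]-[.6,.157])@R)
show("fixed face L,R top",t([(110,93),(203,95),(432,110),(530,112)],.072))
show("moving face top",t([(110,228),(187,230),(440,237),(520,240)],.070))
show("saddle edges",t([(107,190),(190,190),(421,200),(515,200)],.042))
# side: fixed face top near corners; moving pad top front edges
show("S fixed",s([(418,44),(466,95),(578,275),(632,340)],.072))
show("S moving",s([(301,75),(328,128),(455,318),(495,378)],.070))
show("cyl mid", t([(240,400),(368,400)],.06))
show("gauge", t([(450,475)],.08))
```

```text
fixed face L,R top [[0.6753 0.2613]
 [0.6742 0.2278]
 [0.6678 0.1454]
 [0.6666 0.11  ]] vice-axes rel (0.6,0.157): [[ 0.0681  0.1092]
 [ 0.0693  0.0757]
 [ 0.0684 -0.007 ]
 [ 0.0697 -0.0423]]
moving face top [[0.6262 0.2621]
 [0.6251 0.2345]
 [0.6215 0.1437]
 [0.62   0.115 ]] vice-axes rel (0.6,0.157): [[ 0.019   0.1066]
 [ 0.0198  0.079 ]
 [ 0.0223 -0.0118]
 [ 0.0229 -0.0405]]
saddle edges [[0.6473 0.2622]
 [0.647  0.2314]
 [0.6422 0.1457]
 [0.6418 0.1108]] vice-axes rel (0.6,0.157): [[ 0.0401  0.1081]
 [ 0.0418  0.0774]
 [ 0.0429 -0.0084]
 [ 0.0448 -0.0433]]
S fixed [[0.6734 0.2579]
 [0.6755 0.2288]
 [0.6659 0.142 ]
 [0.6665 0.1118]] vice-axes rel (0.6,0.157): [[ 0.0663  0.1056]
 [ 0.0704  0.0767]
 [ 0.0667 -0.0105]
 [ 0.0694 -0.0406]]
S moving [[0.6308 0.262 ]
 [0.6269 0.2351]
 [0.6228 0.1431]
 [0.6216 0.1166]] vice-axes rel (0.6,0.157): [[ 0.0236  0.1069]
 [ 0.0216  0.0797]
 [ 0.0237 -0.0123]
 [ 0.0243 -0.0388]]
cyl mid [[0.5649 0.2161]
 [0.5643 0.17  ]] vice-axes rel (0.6,0.157): [[-0.0391  0.0566]
 [-0.0365  0.0106]]
gauge [[0.534  0.1447]] vice-axes rel (0.6,0.157): [[-0.0651 -0.0167]]
```

```bash
cat >> h.py <<'E'
from scipy.spatial.transform import Rotation
def st(tgt=None,yaw=None):
    s=readout.get_state(); R=Rotation.from_euler("xyz",s["eef_rot"],degrees=True).as_matrix()
    a=np.degrees(np.arctan2(R[1,2],R[0,2])); p=s["tcp_pos"]
    print("t %.2f p %s fingers %s openyaw %.1f F %s M %s w %.4f j %s"%(s["time_s"],np.round(p,4),np.round(R[:,0],3),a,np.round(s["contact_force"],1),np.round(s["moment"],2),s["gripper_width"],np.round(s["joints"],0)))
    if tgt is not None: print("units left",np.round((np.array(tgt)-p)/.04,2))
    if yaw is not None: print("turn units left",round(((yaw-a+90)%180-90)/5,2))
E
python3 -c "from h import *;st([.3587,.2724,.15],-2.4)"
python3 -m handwheel '[[[0.49,-0.96,0,-1],[0.49,-0.96,0,-1],[0.49,-0.96,0,-1],[0.49,-0.96,0,-1],[0.49,-0.96,0,-1],[0.49,-0.96,0,-1],[0.49,-0.96,0,-1],[0,0,0,-1]]]' 60
python3 -c "from h import *;st([.3587,.2724,.15],-2.4)"
```

```text
t 0.15 p [0.1622 0.6549 0.2258] fingers [-0.    -0.001 -1.   ] openyaw -103.9 F [-0.5  0.7  0.6] M [-0.04 -0.01  0.  ] w 0.0875 j [ 93.  21.   1.  -0. -70. -17.]
units left [ 4.91 -9.56 -1.9 ]
turn units left -15.7
time_s: 0.95
tcp_pos: [0.3009, 0.3746, 0.2211]
eef_rot: [19.3, 89.6, -126.0]
contact_force: [0.0, 1.2, 0.6]
gripper_width: 0.0602
t 0.95 p [0.3009 0.3746 0.2211] fingers [-0.004 -0.006 -1.   ] openyaw -145.3 F [0.  1.2 0.6] M [ 0.22 -0.04  0.01] w 0.0602 j [ 75.   2. -23.  -0. -65. -40.]
units left [ 1.45 -2.55 -1.78]
turn units left -7.43
```

```bash
python3 -m handwheel '[[[0.48,-0.85,0,-1],[0.48,-0.85,0,-1],[0.48,-0.85,0,-1],[0,0,-0.4,-1],[0,0,-0.4,-1],[0,0,-0.2,-1],[0,0,0,-1],[0,0,0,-0.4]]]'
python3 - <<'E'
from h import *
st([.3587,.2724,.15],-2.4)
c=vision.get_calibration("wrist"); np.save("wc1.npy",c["pose"]); cv2.imwrite("pics/w1.png",vision.capture("wrist")); cv2.imwrite("pics/t1.png",vision.capture("top"))
E
```

```text
time_s: 1.75
tcp_pos: [0.3604, 0.265, 0.1799]
eef_rot: [16.7, 89.7, -167.5]
contact_force: [-0.3, 0.3, -0.2]
gripper_width: 0.0595
t 1.75 p [0.3604 0.265  0.1799] fingers [-0.006 -0.001 -1.   ] openyaw 175.8 F [-0.3  0.3 -0.2] M [ 0.16 -0.11 -0.01] w 0.0595 j [ 61.   1. -30.  -0. -59. -66.]
units left [-0.04  0.18 -0.75]
turn units left 0.36
```

View pics/w1.png

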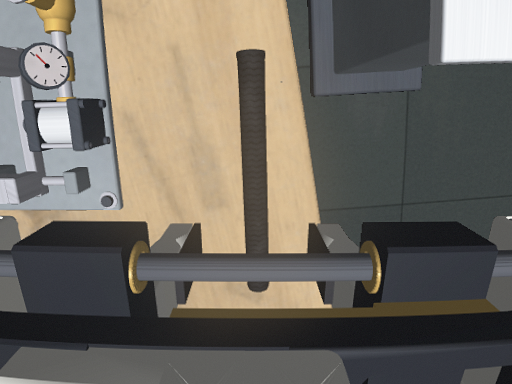

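View pics/t1.png

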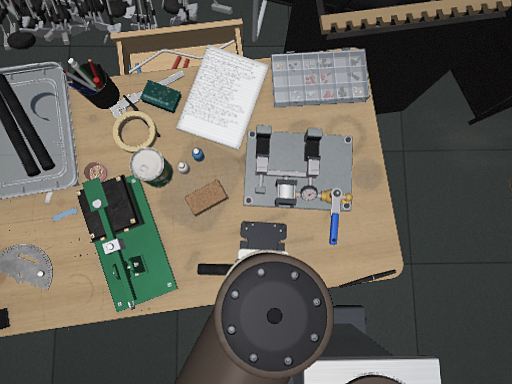

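Run:
```python
from h import *
np.set_printoptions(precision=4,suppress=True)
c=dict(vision.get_calibration("wrist")); c["pose"]=np.load("wc1.npy")
im=cv2.imread("pics/w1.png").max(2)
mids=[]
for v in (60,80,100,130,160,190,215,235):
    xs=[x for x in range(215,300) if im[v,x]<95]; print(v,min(xs),max(xs)); mids.append(((min(xs)+max(xs))/2,v))
P=onz("wrist",mids,.015,c);print(P)
k=np.polyfit(P[:,1],P[:,0],1);print("yaw",np.degrees(np.arctan(-k[0])),"x at .2724",np.polyval(k,.2724))
print("ends z .015",onz("wrist",[(251,51),(258,291)],.015,c))
```

```text
60 237 299
80 239 264
100 240 264
130 241 265
160 242 265
190 243 266
215 245 266
235 245 267
[[0.3389 0.148  0.015 ]
 [0.3567 0.1658 0.015 ]
 [0.3577 0.1853 0.015 ]
 [0.359  0.2156 0.015 ]
 [0.3608 0.2472 0.015 ]
 [0.3622 0.2805 0.015 ]
 [0.3632 0.3097 0.015 ]
 [0.3645 0.334  0.015 ]]
yaw -5.22661544828358 x at .2724 0.3612303134974494
ends z .015 [[0.3551 0.1383 0.015 ]
 [0.3674 0.4085 0.015 ]]
```

```bash
python3 -m handwheel '[[[0,0.19,-0.6,0.3],[0,0,-0.9,0],[0,0,-0.9,0],[0,0,-0.7,0],[0,0,-0.4,0],[0,0,0,0]]]'
python3 -c "from h import *;st([.3603,.2725,.006],-2.5)"
```

```text
time_s: 2.45
tcp_pos: [0.3613, 0.2745, 0.0378]
eef_rot: [-70.5, 89.7, 107.6]
contact_force: [0.1, 0.1, 0.0]
gripper_width: 0.0598
t 2.45 p [0.3613 0.2745 0.0378] fingers [-0.001  0.005 -1.   ] openyaw 178.1 F [0.1 0.1 0. ] M [ 0.06 -0.04  0.03] w 0.0598 j [ 62.  13. -40.  -0. -37. -64.]
units left [-0.03 -0.05 -0.79]
turn units left -0.12
```

```bash
python3 -m handwheel '[[[-0.02,-0.05,-0.45,-0.1],[0,0,-0.25,0],[0,0,-0.08,0],[0,0,0,0]]]'
python3 -c "from h import *;st([.3603,.2725,.006],-2.5)"
```

```text
time_s: 2.85
tcp_pos: [0.3618, 0.2746, 0.0082]
eef_rot: [-94.1, 89.6, 83.8]
contact_force: [0.2, -0.1, 0.7]
gripper_width: 0.06
t 2.85 p [0.3618 0.2746 0.0082] fingers [ 0.001  0.007 -1.   ] openyaw 177.9 F [ 0.2 -0.1  0.7] M [ 0.07 -0.02 -0.03] w 0.0600 j [ 62.  16. -42.  -0. -32. -64.]
units left [-0.04 -0.05 -0.06]
turn units left -0.07
```

```bash
python3 -m handwheel '[[[0,0,-0.06,-0.07],[0,0,0,0],[0,0,0,0],[0,0,0,0],[0,0,0,0],[0,0,0,0],[0,0,0,0]]]' 10 18
python3 -c "from h import *;st([.3603,.2725,.006],-2.5)"
```

```text
time_s: 3.55
tcp_pos: [0.3629, 0.2764, 0.0083]
eef_rot: [-104.1, 89.3, 73.4]
contact_force: [-0.4, -0.7, -0.0]
gripper_width: 0.0219
t 3.55 p [0.3629 0.2764 0.0083] fingers [ 0.003  0.011 -1.   ] openyaw 177.5 F [-0.4 -0.7 -0. ] M [ 0.04 -0.08  0.02] w 0.0219 j [ 62.  16. -42.  -0. -32. -64.]
units left [-0.06 -0.1  -0.06]
turn units left -0.01
```

```bash
python3 -m handwheel '[[[0,0,0.5,0],[0,0,1,0],[0,0,1,0],[0,0,1,0],[0.4,-0.1,0.4,-0.1],[0.9,-0.28,0,-0.1],[0.9,-0.28,0,-0.1],[0.9,-0.28,0,0]]]'
python3 -c "from h import *;st([.6475,.1905,.12],-3.9)"
```

```text
time_s: 4.35
tcp_pos: [0.4869, 0.2366, 0.1726]
eef_rot: [-110.1, 89.3, 66.3]
contact_force: [-0.3, 1.4, -0.0]
gripper_width: 0.022
t 4.35 p [0.4869 0.2366 0.1726] fingers [ 0.005  0.012 -1.   ] openyaw 176.4 F [-0.3  1.4 -0. ] M [ 0.22 -0.05 -0.  ] w 0.0220 j [ 46.  10. -21.  -0. -58. -50.]
units left [ 4.02 -1.15 -1.32]
turn units left -0.05
```

```bash
python3 -m handwheel '[[[0.9,-0.27,0,0],[0.9,-0.27,0,0],[0.9,-0.27,0,-0.05],[0.7,-0.2,0,0],[0.3,0,-0.3,0],[0,0,-0.4,0],[0,0,-0.3,0],[0,0,0,0]]]'
python3 - <<'E'
from h import *
st([.6475,.1905,.12],-3.9)
c=vision.get_calibration("wrist"); np.save("wc2.npy",c["pose"]); cv2.imwrite("pics/w2.png",vision.capture("wrist")); cv2.imwrite("pics/t2.png",vision.capture("top"));cv2.imwrite("pics/s2.png",vision.capture("side"))
E
```

```text
time_s: 5.15
tcp_pos: [0.6442, 0.1898, 0.1273]
eef_rot: [-95.7, 89.5, 80.1]
contact_force: [-1.5, 0.3, -1.9]
gripper_width: 0.0218
t 5.15 p [0.6442 0.1898 0.1273] fingers [ 0.002  0.009 -1.   ] openyaw 175.8 F [-1.5  0.3 -1.9] M [ 0.03 -0.01  0.02] w 0.0218 j [ 33.  24.  -7.  -0. -58. -37.]
units left [ 0.08  0.02 -0.18]
turn units left 0.06
```

View pics/w2.png

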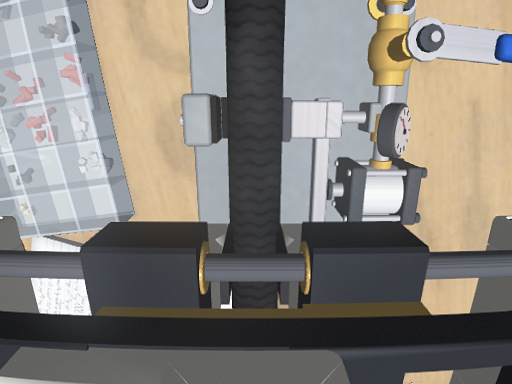

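View pics/s2.png

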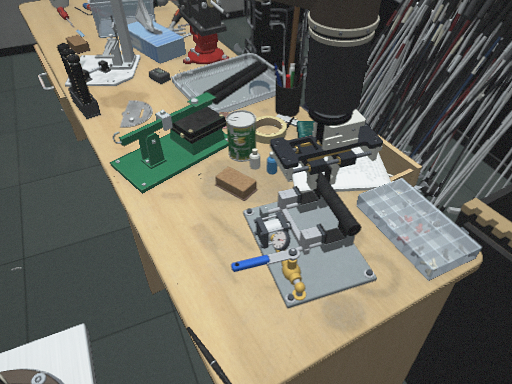

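Run:
```python
from h import *
np.set_printoptions(precision=4,suppress=True)
c=dict(vision.get_calibration("wrist")); c["pose"]=np.load("wc2.npy")
P=onz("wrist",[(220,97),(220,140),(292,101),(292,138)],.072,c);print("gray edges",P)
im=cv2.imread("pics/w2.png");print(im.max(2)[118,205:235],im.max(2)[118,275:300])
mids=[(256,20),(255,100),(255,200)]
print("grip line z .10",onz("wrist",mids,.10,c))
yaw=np.radians(-3.9);R=np.array([[np.cos(yaw),-np.sin(yaw)],[np.sin(yaw),np.cos(yaw)]])
print("station R mid in world predicted from jaw_mid", np.array([.6475,.187])+R@[0,-.06], "measured",P.mean(0))
cv2.imwrite("pics/s2z.png",cv2.resize(cv2.imread("pics/s2.png")[120:300,240:400],None,fx=3.2,fy=3.2,interpolation=cv2.INTER_CUBIC))
```

```text
gray edges [[0.6629 0.1088 0.072 ]
 [0.6659 0.1374 0.072 ]
 [0.615  0.115  0.072 ]
 [0.6161 0.1397 0.072 ]]
[192 192 180 170 161 127  61  65  65  65  64  60  48  50  51  59 106  60
  61  64  63  60  53  51  52  54  56  57  57  59] [ 62  62  61  62  60  58  56  73 101 114 112 112 112 112 113 103 144 194
 221 226 224 225 225 225 225]
grip line z .10 [[0.636  0.0698 0.1   ]
 [0.6398 0.1126 0.1   ]
 [0.6443 0.1736 0.1   ]]
station R mid in world predicted from jaw_mid [0.6434 0.1271] measured [0.64   0.1252 0.072 ]
```

View pics/s2z.png

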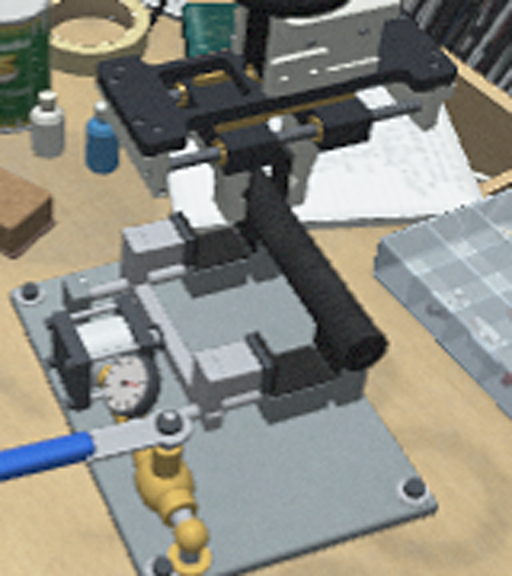

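View pics/t2.png

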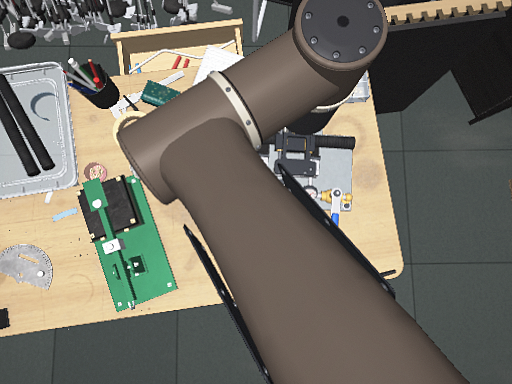

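Run:
```python
from h import *
cv2.imwrite("pics/w2z.png",cv2.resize(cv2.imread("pics/w2.png")[80:160,170:350],None,fx=4.4,fy=4.4,interpolation=cv2.INTER_LINEAR))
```

```text
(no output)
```

View pics/w2z.png

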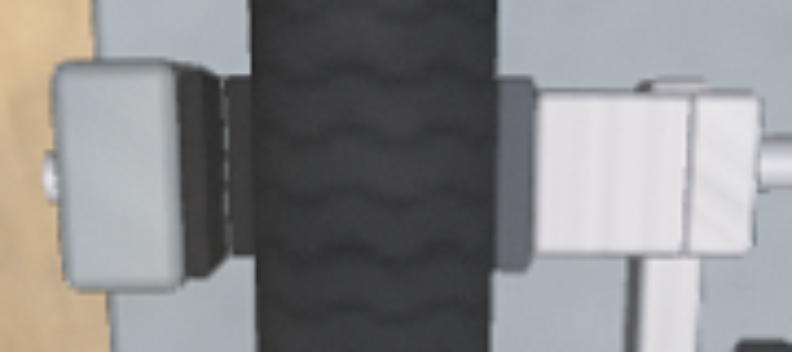

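Run:
```python
from h import *
np.set_printoptions(precision=4,suppress=True)
c=dict(vision.get_calibration("wrist")); c["pose"]=np.load("wc2.npy")
for px,z in (((211,118),.072),((220.5,118),.042),((283,118),.070),((227,118),.102),((282,118),.102)): print(px,z,onz("wrist",[px],z,c))
```

```text
(211, 118) 0.072 [[0.6704 0.1221 0.072 ]]
(220.5, 118) 0.042 [[0.6674 0.1239 0.042 ]]
(283, 118) 0.07 [[0.6215 0.1259 0.07  ]]
(227, 118) 0.102 [[0.6568 0.1216 0.102 ]]
(282, 118) 0.102 [[0.6248 0.1239 0.102 ]]
```

```bash
python3 -m handwheel '[[[0.12,0.02,-0.4,0.05],[0,0,-0.4,0],[0,0,-0.3,0],[0,0,0,0]]]'
python3 - <<'E'
from h import *
st([.6493,.1905,.0503],-3.9)
cv2.imwrite("pics/w3.png",cv2.resize(vision.capture("wrist")[60:240,150:400],None,fx=3,fy=3));cv2.imwrite("pics/s3.png",cv2.resize(vision.capture("side")[150:280,230:390],None,fx=4,fy=4,interpolation=cv2.INTER_LINEAR))
E
```

```text
time_s: 5.7
tcp_pos: [0.6515, 0.1934, 0.0873]
eef_rot: [-123.9, 89.0, 52.4]
contact_force: [0.6, -0.5, -0.6]
gripper_width: 0.0218
t 5.70 p [0.6515 0.1934 0.0873] fingers [ 0.011  0.014 -1.   ] openyaw 176.3 F [ 0.6 -0.5 -0.6] M [0.03 0.02 0.  ] w 0.0218 j [ 33.  27.  -9.  -0. -53. -36.]
units left [-0.05 -0.07 -0.92]
turn units left -0.03
```

View pics/w3.png

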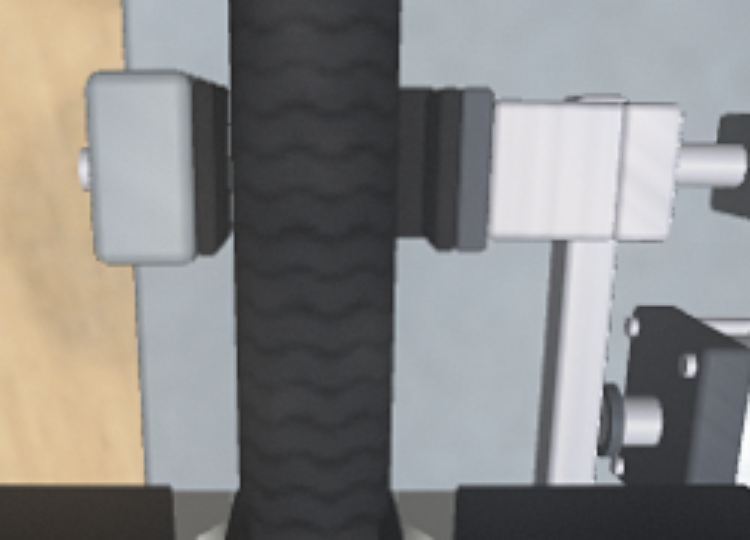

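View pics/s3.png

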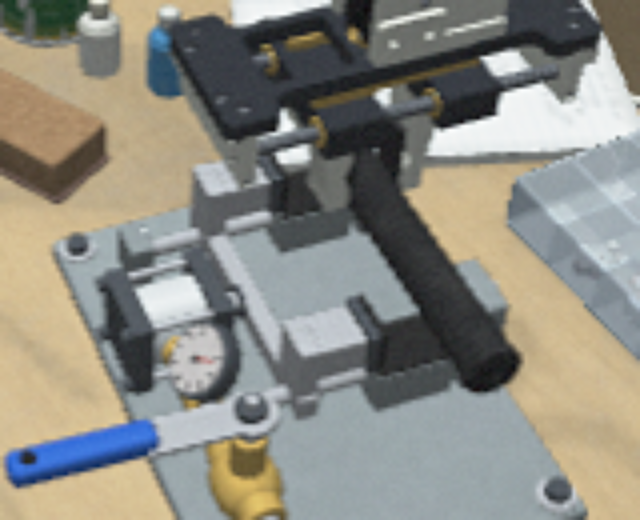

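Run:
```python
from h import *
np.set_printoptions(precision=4,suppress=True)
v=60+165/3
for u,z in ((193,.072),(228,.042),(458,.070),(490,.070),(231,.0934),(397,.0934)): print(u,z,onz("wrist",[(150+u/3,v)],z))
```

```text
193 0.072 [[0.6719 0.1232 0.072 ]]
228 0.042 [[0.6686 0.1249 0.042 ]]
458 0.07 [[0.6228 0.1265 0.07  ]]
490 0.07 [[0.6168 0.1268 0.07  ]]
231 0.0934 [[0.6627 0.1227 0.0934]]
397 0.0934 [[0.6359 0.1245 0.0934]]
```

```bash
python3 -m handwheel '[[[-0.07,-0.07,-0.35,-0.03],[0,0,-0.3,0],[0,0,-0.12,0],[0,0,0,0]]]'
python3 -c "from h import *;st([.6488,.1905,.0503],-3.9)"
```

```text
time_s: 6.2
tcp_pos: [0.6517, 0.192, 0.0602]
eef_rot: [-132.9, 88.6, 43.3]
contact_force: [-0.5, -0.4, -1.2]
gripper_width: 0.0219
t 6.20 p [0.6517 0.192  0.0602] fingers [ 0.018  0.017 -1.   ] openyaw 176.2 F [-0.5 -0.4 -1.2] M [-0.01  0.02  0.04] w 0.0219 j [ 33.  28. -11.  -0. -50. -36.]
units left [-0.07 -0.04 -0.25]
turn units left -0.02
```

```bash
python3 -m handwheel '[[[-0.1,-0.04,-0.15,0],[0,0,-0.1,0],[0,0,0,0]]]'
python3 -c "from h import *;st([.6488,.1905,.0503],-3.9)"
```

```text
time_s: 6.5
tcp_pos: [0.6482, 0.1908, 0.0507]
eef_rot: [-134.5, 88.5, 41.8]
contact_force: [1.0, -0.1, 0.1]
gripper_width: 0.0217
t 6.50 p [0.6482 0.1908 0.0507] fingers [ 0.019  0.017 -1.   ] openyaw 176.2 F [ 1.  -0.1  0.1] M [ 0.03 -0.03 -0.03] w 0.0217 j [ 33.  28. -12.  -0. -48. -36.]
units left [ 0.01 -0.01 -0.01]
turn units left -0.02
```

```bash
python3 -m handwheel '[[[0,0,-0.03,0],[0,0,0,0]]]'
python3 -c "from h import *;st([.6488,.1905,.0503],-3.9)"
python3 -m handwheel '[[[0,0,0,0],[0,0,0,0],[0,0,0,0],[0,0,0,0],[0,0,0,0]]]' 42
python3 - <<'E'
from h import *
st([.6488,.1905,.0503],-3.9)
cv2.imwrite("pics/w4.png",cv2.resize(vision.capture("wrist")[0:240,100:400],None,fx=2.5,fy=2.5));cv2.imwrite("pics/s4.png",cv2.resize(vision.capture("side")[150:280,230:390],None,fx=4,fy=4,interpolation=cv2.INTER_LINEAR))
E
```

```text
time_s: 6.7
tcp_pos: [0.6485, 0.1909, 0.0508]
eef_rot: [-135.7, 88.5, 40.6]
contact_force: [0.4, -0.8, 0.0]
gripper_width: 0.0221
t 6.70 p [0.6485 0.1909 0.0508] fingers [ 0.02   0.017 -1.   ] openyaw 176.2 F [ 0.4 -0.8  0. ] M [-0.01  0.07  0.04] w 0.0221 j [ 33.  28. -12.  -0. -48. -36.]
units left [ 0.01 -0.01 -0.01]
turn units left -0.03
time_s: 7.2
tcp_pos: [0.6491, 0.1912, 0.0511]
eef_rot: [-136.1, 88.4, 40.1]
contact_force: [-0.2, 0.7, 0.0]
gripper_width: 0.0415
t 7.20 p [0.6491 0.1912 0.0511] fingers [ 0.021  0.018 -1.   ] openyaw 176.2 F [-0.2  0.7  0. ] M [ 0.07 -0.01 -0.04] w 0.0415 j [ 33.  28. -12.  -0. -48. -36.]
units left [-0.01 -0.02 -0.02]
turn units left -0.03
```

View pics/w4.png

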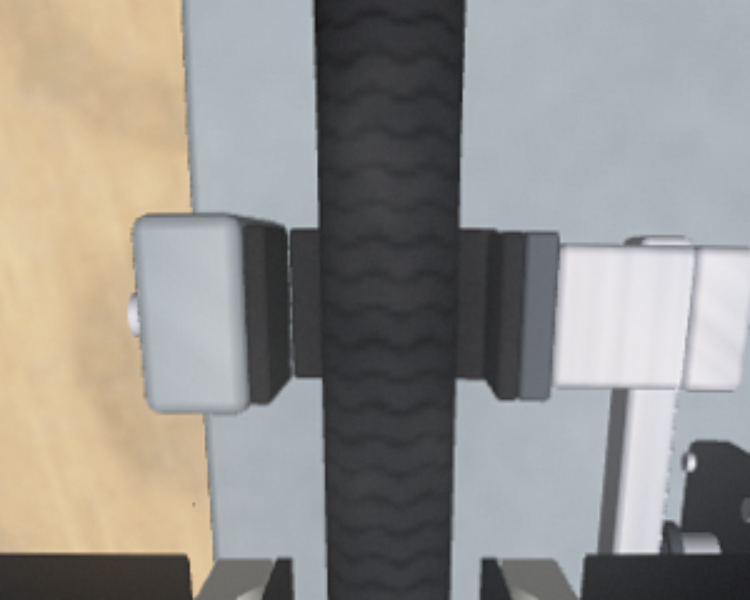

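View pics/s4.png

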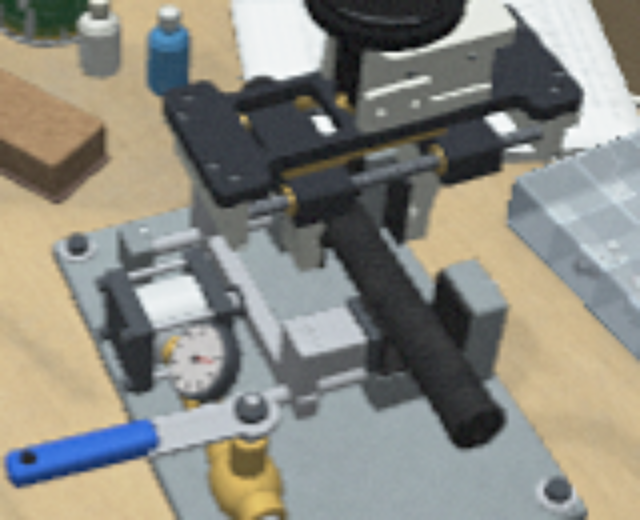

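```bash
python3 -m handwheel '[[[0,0,0.3,0],[0,0,0.6,0],[0,0,0.9,0],[0,0,0.9,0],[-0.6,-0.3,0.3,-1],[-0.9,-0.45,0,-1],[-0.9,-0.45,0,-1],[-0.9,-0.45,0,-1]]]'
python3 -c "from h import *;st([.4525,.0945,.16],83.3)"
```

```text
time_s: 8.1
tcp_pos: [0.5169, 0.1244, 0.1802]
eef_rot: [-136.2, 88.2, 19.4]
contact_force: [-0.3, 0.0, 0.9]
gripper_width: 0.0422
t 8.10 p [0.5169 0.1244 0.1802] fingers [ 0.03  0.01 -1.  ] openyaw 155.6 F [-0.3  0.   0.9] M [0.07 0.12 0.02] w 0.0422 j [ 35.   8. -23.   1. -57. -60.]
units left [-1.61 -0.75 -0.5 ]
turn units left -14.47
```

```bash
python3 -m handwheel '[[[-0.6,-0.3,0,-1],[-0.3,-0.15,0,-1],[0,0,0,-1],[0,0,0,-1],[0,0,0,-1],[0,0,0,-1],[0,0,0,-1],[0,0,0,-1]]]'
python3 - <<'E'
from h import *
np.set_printoptions(precision=4,suppress=True)
st([.4525,.0945,.16],83.3)
cv2.imwrite("pics/t5.png",vision.capture("top"));cv2.imwrite("pics/s5.png",vision.capture("side"));
E
```

```text
time_s: 8.9
tcp_pos: [0.4754, 0.1029, 0.1906]
eef_rot: [-124.9, 87.5, -11.0]
contact_force: [0.9, -1.1, -0.1]
gripper_width: 0.0424
t 8.90 p [0.4754 0.1029 0.1906] fingers [ 0.042 -0.008 -0.999] openyaw 113.9 F [ 0.9 -1.1 -0.1] M [ 0.12  0.   -0.02] w 0.0424 j [  37.    3.  -28.    2.  -58. -104.]
units left [-0.57 -0.21 -0.77]
turn units left -6.12
```

View pics/s5.png

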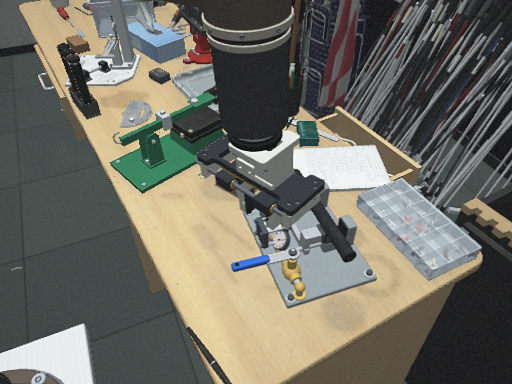

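View pics/t5.png

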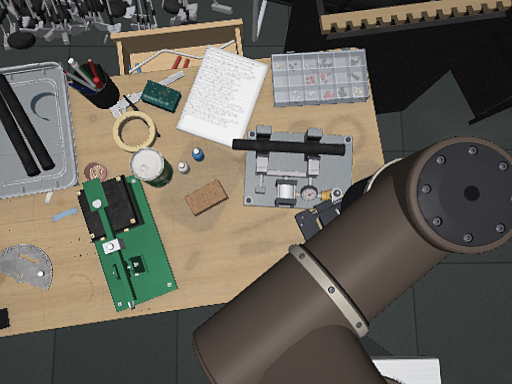

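Run:
```python
from h import *
np.set_printoptions(precision=4,suppress=True)
im=cv2.imread("pics/t5.png"); g=im.max(2)
m=(g<75).astype(np.uint8); m[:135]=0;m[158:]=0;m[:,:225]=0;m[:,352:]=0
cs,_=cv2.findContours(m,0,2); c=max(cs,key=cv2.contourArea); print(cv2.boundingRect(c))
E=onz("top",[(233,143.5),(344.5,150)],.057);print(E,E.mean(0),np.degrees(np.arctan2(-(E[0]-E[1])[0],(E[0]-E[1])[1])),np.linalg.norm(E[0]-E[1]))
cv2.imwrite("pics/t5z.png",cv2.resize(im[120:210,225:365],None,fx=5,fy=5,interpolation=cv2.INTER_LINEAR))
```

```text
(232, 135, 113, 23)
[[0.6569 0.3169 0.057 ]
 [0.6381 0.0526 0.057 ]] [0.6475 0.1847 0.057 ] -4.076741412859437 0.26500362473085326
```

View pics/t5z.png

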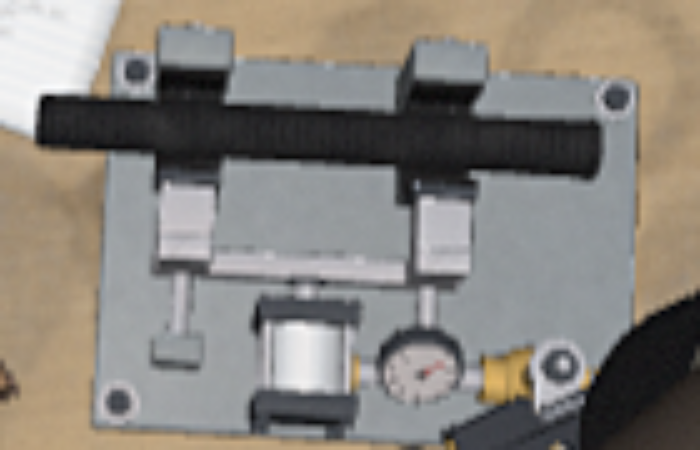

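```bash
python3 -m handwheel '[[[-0.3,-0.1,0,-1],[-0.27,-0.1,0,-1],[0,0,-0.3,-1],[0,0,-0.3,-1],[0,0,-0.2,-1],[0,0,0,-1],[0,0,0,0]]]' 42
python3 -c "from h import *;st([.4525,.0945,.13],83.3)"
```

```text
time_s: 9.7
tcp_pos: [0.4526, 0.0949, 0.1617]
eef_rot: [-118.9, 87.3, -34.8]
contact_force: [-0.5, 0.3, 0.1]
gripper_width: 0.0417
t 9.70 p [0.4526 0.0949 0.1617] fingers [ 0.038 -0.026 -0.999] openyaw 84.1 F [-0.5  0.3  0.1] M [ 0.08 -0.01  0.03] w 0.0417 j [  39.    2.  -33.    3.  -54. -136.]
units left [-0.   -0.01 -0.79]
turn units left -0.16
```

Run:
```python
from h import *
cv2.imwrite("pics/w6.png",vision.capture("wrist"));cv2.imwrite("pics/s6.png",cv2.resize(vision.capture("side")[180:320,180:330],None,fx=4,fy=4,interpolation=cv2.INTER_LINEAR))
```

```text
(no output)
```

View pics/w6.png

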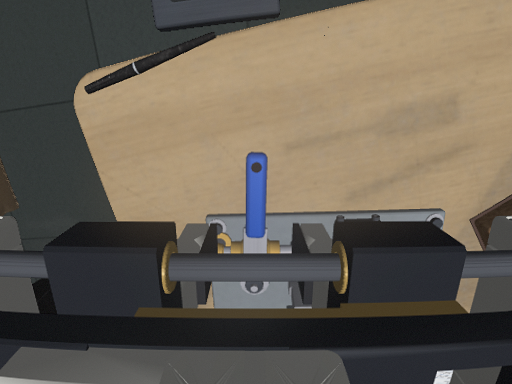

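View pics/s6.png

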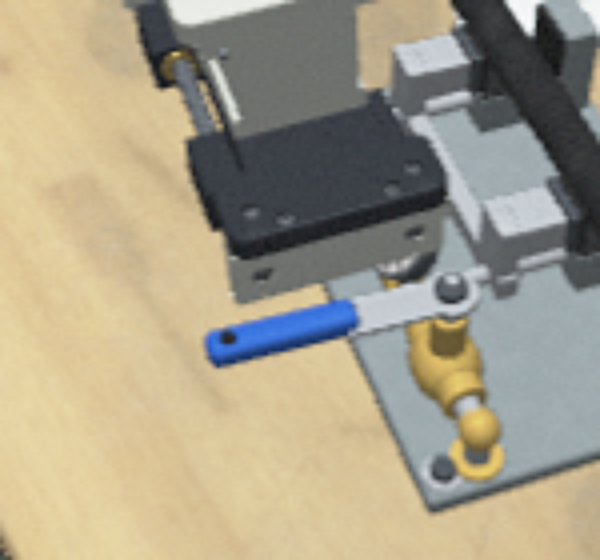

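```bash
python3 -m handwheel '[[[0,0,-0.6,-0.15],[0,0,-0.6,0],[0,0,-0.5,0],[0,0,-0.4,0],[0,0,0,0]]]'
python3 -c "from h import *;st([.4525,.0945,.075],83.3)"
```

```text
time_s: 10.3
tcp_pos: [0.4545, 0.096, 0.0783]
eef_rot: [-111.1, 87.2, -26.6]
contact_force: [0.1, -0.2, 0.2]
gripper_width: 0.0421
t 10.30 p [0.4545 0.096  0.0783] fingers [ 0.044 -0.022 -0.999] openyaw 84.5 F [ 0.1 -0.2  0.2] M [ 0.04  0.09 -0.01] w 0.0421 j [  39.    9.  -40.    4.  -40. -137.]
units left [-0.05 -0.04 -0.08]
turn units left -0.24
```

```bash
cat >> h.py <<'E'
A=np.array([.5325,.0848])
def arc(dphi,n,rad=.080,lag=4.3):
    s=readout.get_state(); p=s["tcp_pos"]; v=p[:2]-A
    ph=np.degrees(np.arctan2(v[1],v[0]))%360
    R=Rotation.from_euler("xyz",s["eef_rot"],degrees=True).as_matrix()
    yaw=np.degrees(np.arctan2(R[1,2],R[0,2])); want=ph-lag-90+dphi*n
    u=np.array([np.cos(np.radians(ph)),np.sin(np.radians(ph))]);t=np.array([-u[1],u[0]]); F=s["contact_force"][:2]
    print("t %.2f p %s phi %.1f rad %.4f w %.4f Ftan %.1f Frad %.1f Fz %.1f yawneed %.2f units"%(s["time_s"],np.round(p,4),ph,np.hypot(*v),s["gripper_width"],F@t,F@u,s["contact_force"][2],((want-yaw+90)%180-90)/5))
    q=p[:2]
    for i in range(1,n+1):
        a=np.radians(ph+dphi*i); rr=np.hypot(*v)+(rad-np.hypot(*v))*i/n
        q2=A+rr*np.array([np.cos(a),np.sin(a)]); print(np.round((q2-q)/.04,2),end=" "); q=q2
    print("z",round((.075-p[2])/.04,2))
E
python3 -m handwheel '[[[-0.05,-0.04,-0.08,-0.2],[0,0,0,0],[0,0,0,0]]]' 28 60
python3 -c "from h import *;arc(2,4)"
```

```text
time_s: 10.6
tcp_pos: [0.4535, 0.0949, 0.0769]
eef_rot: [-109.0, 87.1, -25.3]
contact_force: [0.3, -0.3, -0.3]
gripper_width: 0.0287
t 10.60 p [0.4535 0.0949 0.0769] phi 172.7 rad 0.0797 w 0.0287 Ftan 0.2 Frad -0.3 Fz -0.3 yawneed 0.55 units
[-0.01 -0.07] [-0.01 -0.07] [-0.   -0.07] [-0.   -0.07] z -0.05
```

```bash
python3 -m handwheel '[[[-0.01,-0.07,-0.02,0],[-0.01,-0.07,0,0.1],[-0.01,-0.07,0,0.2],[0,-0.07,0,0.2]]]'
python3 -c "from h import *;arc(3,6)"
```

```text
time_s: 11.0
tcp_pos: [0.4533, 0.0845, 0.0778]
eef_rot: [-103.9, 87.0, -17.5]
contact_force: [-4.9, 7.2, -0.5]
gripper_width: 0.0282
t 11.00 p [0.4533 0.0845 0.0778] phi 180.2 rad 0.0792 w 0.0282 Ftan -7.2 Frad 4.9 Fz -0.5 yawneed 3.50 units
[-0.  -0.1] [ 0.01 -0.1 ] [ 0.01 -0.1 ] [ 0.02 -0.1 ] [ 0.02 -0.1 ] [ 0.03 -0.1 ] z -0.07
```

```bash
python3 -m handwheel '[[[0,-0.1,-0.02,0.55],[0,-0.1,-0.02,0.6],[0.01,-0.1,-0.02,0.6],[0.02,-0.1,0,0.6]]]'
python3 -c "from h import *;arc(3,6)"
```

```text
time_s: 11.4
tcp_pos: [0.455, 0.071, 0.0763]
eef_rot: [-96.8, 86.8, 2.0]
contact_force: [-4.4, 5.2, 2.9]
gripper_width: 0.0281
t 11.40 p [0.455  0.071  0.0763] phi 190.1 rad 0.0787 w 0.0281 Ftan -5.9 Frad 3.4 Fz 2.9 yawneed 2.99 units
[ 0.02 -0.1 ] [ 0.02 -0.1 ] [ 0.03 -0.1 ] [ 0.03 -0.1 ] [ 0.04 -0.1 ] [ 0.04 -0.1 ] z -0.03
```

```bash
python3 -m handwheel '[[[0.01,-0.12,0,0.6],[0.02,-0.12,-0.02,0.6],[0.02,-0.12,0,0.6],[0.03,-0.12,-0.02,0.6],[0.04,-0.12,0,0.6],[0.04,-0.12,0,0.6]]]'
python3 -c "from h import *;st();arc(4,6)"
```

```text
time_s: 12.0
tcp_pos: [0.464, 0.0459, 0.077]
eef_rot: [-90.2, 86.3, 27.7]
contact_force: [-0.4, 7.2, 1.2]
gripper_width: 0.0279
t 12.00 p [0.464  0.0459 0.077 ] fingers [ 0.057  0.03  -0.998] openyaw 118.0 F [-0.4  7.2  1.2] M [2.24 0.42 0.06] w 0.0279 j [ 30.   8. -39.   0. -39. -92.]
t 12.00 p [0.464  0.0459 0.077 ] phi 209.6 rad 0.0788 w 0.0279 Ftan -6.5 Frad -3.2 Fz 1.2 yawneed 4.27 units
[ 0.07 -0.12] [ 0.08 -0.12] [ 0.08 -0.11] [ 0.09 -0.1 ] [ 0.1 -0.1] [ 0.11 -0.09] z -0.05
```

```bash
python3 -m handwheel '[[[0.07,-0.12,-0.02,0.7],[0.08,-0.12,0,0.7],[0.08,-0.11,-0.02,0.7],[0.09,-0.1,0,0.7],[0.1,-0.1,0,0.7],[0.11,-0.09,0,0.7]]]'
python3 -c "from h import *;st();arc(3,6)"
```

```text
time_s: 12.6
tcp_pos: [0.4848, 0.022, 0.0764]
eef_rot: [-86.7, 86.0, 53.4]
contact_force: [-3.0, 6.1, 1.8]
gripper_width: 0.0283
t 12.60 p [0.4848 0.022  0.0764] fingers [ 0.042  0.057 -0.998] openyaw 140.1 F [-3.   6.1  1.8] M [2.02 1.12 0.1 ] w 0.0283 j [ 24.  10. -35.  -3. -41. -62.]
t 12.60 p [0.4848 0.022  0.0764] phi 232.8 rad 0.0788 w 0.0283 Ftan -6.0 Frad -3.0 Fz 1.8 yawneed 3.27 units
[ 0.08 -0.06] [ 0.08 -0.06] [ 0.09 -0.06] [ 0.09 -0.05] [ 0.09 -0.05] [ 0.1  -0.04] z -0.03
```

```bash
python3 -m handwheel '[[[0.09,-0.07,-0.02,0.7],[0.09,-0.07,0,0.7],[0.1,-0.06,-0.02,0.6],[0.1,-0.06,0,0.6]]]'
python3 -c "from h import *;st();arc(2,6)"
```

```text
time_s: 13.0
tcp_pos: [0.4995, 0.0132, 0.0754]
eef_rot: [-84.9, 85.7, 68.9]
contact_force: [-4.2, 5.8, 2.7]
gripper_width: 0.0281
t 13.00 p [0.4995 0.0132 0.0754] fingers [ 0.027  0.07  -0.997] openyaw 153.8 F [-4.2  5.8  2.7] M [2.14 1.27 0.06] w 0.0281 j [ 21.  12. -32.  -5. -43. -44.]
t 13.00 p [0.4995 0.0132 0.0754] phi 245.2 rad 0.0788 w 0.0281 Ftan -6.3 Frad -3.5 Fz 2.7 yawneed 1.83 units
[ 0.06 -0.03] [ 0.06 -0.03] [ 0.06 -0.03] [ 0.06 -0.03] [ 0.07 -0.02] [ 0.07 -0.02] z -0.01
```

```bash
python3 -m handwheel '[[[0.06,-0.03,0,0.4],[0.07,-0.03,0,0.4],[0.07,-0.03,0,0.4]]]'
python3 -c "from h import *;arc(1.5,6)"
```

```text
time_s: 13.3
tcp_pos: [0.5061, 0.0108, 0.0754]
eef_rot: [-82.7, 85.6, 77.5]
contact_force: [-3.3, 6.1, 2.8]
gripper_width: 0.0281
t 13.30 p [0.5061 0.0108 0.0754] phi 250.4 rad 0.0786 w 0.0281 Ftan -5.2 Frad -4.7 Fz 2.8 yawneed 0.98 units
[ 0.05 -0.02] [ 0.05 -0.02] [ 0.05 -0.02] [ 0.05 -0.02] [ 0.05 -0.02] [ 0.05 -0.02] z -0.01
```

```bash
python3 -m handwheel '[[[0.07,-0.01,0,0.25],[0.07,-0.01,0,0.25],[0.07,-0.01,0,0.25]]]'
python3 -c "from h import *;arc(1.5,6)"
```

```text
time_s: 13.6
tcp_pos: [0.5103, 0.0097, 0.0747]
eef_rot: [-77.1, 85.5, 87.1]
contact_force: [-5.2, 4.1, 4.2]
gripper_width: 0.0279
t 13.60 p [0.5103 0.0097 0.0747] phi 253.5 rad 0.0783 w 0.0279 Ftan -6.2 Frad -2.5 Fz 4.2 yawneed 0.80 units
[ 0.05 -0.02] [ 0.05 -0.02] [ 0.05 -0.02] [ 0.05 -0.02] [ 0.05 -0.02] [ 0.05 -0.01] z 0.01
```

```bash
python3 -m handwheel '[[[0.07,-0.01,0,0.25],[0.07,-0.01,0,0.25],[0.07,-0.01,0,0.25]]]'
python3 - <<'E'
from h import *
arc(1.5,6)
cv2.imwrite("pics/s7.png",cv2.resize(vision.capture("side")[160:320,210:370],None,fx=4,fy=4,interpolation=cv2.INTER_LINEAR))
E
```

```text
time_s: 13.9
tcp_pos: [0.514, 0.0089, 0.0741]
eef_rot: [-71.3, 85.4, 96.8]
contact_force: [-6.8, 4.8, 5.1]
gripper_width: 0.028
t 13.90 p [0.514  0.0089 0.0741] phi 256.3 rad 0.0781 w 0.0280 Ftan -7.8 Frad -3.1 Fz 5.1 yawneed 0.56 units
[ 0.05 -0.02] [ 0.05 -0.02] [ 0.05 -0.02] [ 0.05 -0.02] [ 0.05 -0.01] [ 0.05 -0.01] z 0.02
```

View pics/s7.png

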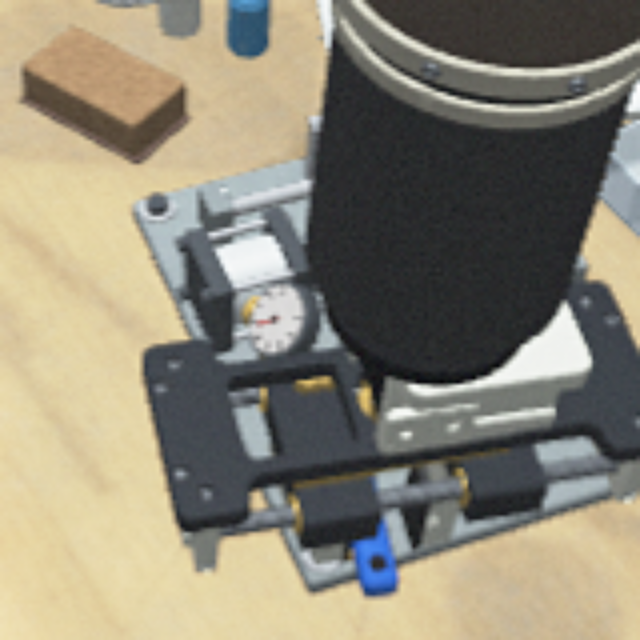

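```bash
python3 -m handwheel '[[[0.07,-0.02,0.02,0.25],[0.07,-0.02,0.01,0.25],[0.07,-0.02,0.01,0.25]]]'
python3 -c "from h import *;arc(1.5,6)"
```

```text
time_s: 14.25
tcp_pos: [0.5176, 0.0079, 0.0747]
eef_rot: [-66.2, 85.1, 105.9]
contact_force: [-5.1, 7.9, 2.7]
gripper_width: 0.0279
t 14.25 p [0.5176 0.0079 0.0747] phi 259.1 rad 0.0783 w 0.0279 Ftan -6.5 Frad -6.7 Fz 2.7 yawneed 0.30 units
[ 0.05 -0.02] [ 0.05 -0.01] [ 0.05 -0.01] [ 0.05 -0.01] [ 0.05 -0.01] [ 0.05 -0.01] z 0.01
```

```bash
python3 -m handwheel '[[[0.07,-0.02,0.01,0.25],[0.07,-0.02,0.01,0.25]]]'
python3 -c "from h import *;arc(1.5,6)"
```

```text
time_s: 14.45
tcp_pos: [0.5194, 0.0076, 0.0746]
eef_rot: [-62.8, 84.9, 112.0]
contact_force: [-5.6, 6.4, 2.8]
gripper_width: 0.0279
t 14.45 p [0.5194 0.0076 0.0746] phi 260.4 rad 0.0783 w 0.0279 Ftan -6.6 Frad -5.4 Fz 2.8 yawneed 0.05 units
[ 0.05 -0.01] [ 0.05 -0.01] [ 0.05 -0.01] [ 0.05 -0.01] [ 0.05 -0.01] [ 0.05 -0.01] z 0.01
```

```bash
python3 -m handwheel '[[[0.08,0.01,0.01,0.3],[0.08,0.01,0,0.3],[0.08,0.01,0,0.3]]]'
python3 -c "from h import *;st();arc(1.5,6)"
```

```text
time_s: 14.75
tcp_pos: [0.5206, 0.0083, 0.0731]
eef_rot: [-54.8, 84.4, 124.7]
contact_force: [-8.0, 3.5, 4.7]
gripper_width: 0.0281
t 14.75 p [0.5206 0.0083 0.0731] fingers [-0.056  0.08  -0.995] openyaw 179.6 F [-8.   3.5  4.7] M [0.9  2.64 0.08] w 0.0281 j [ 18.  17. -25.  -7. -50. -14.]
t 14.75 p [0.5206 0.0083 0.0731] phi 261.2 rad 0.0774 w 0.0281 Ftan -8.5 Frad -2.2 Fz 4.7 yawneed -0.75 units
[ 0.05 -0.02] [ 0.05 -0.02] [ 0.05 -0.02] [ 0.05 -0.01] [ 0.05 -0.01] [ 0.05 -0.01] z 0.05
```

```bash
python3 -m handwheel '[[[0.08,0,0.01,0.3],[0.08,0,0,0.3]]]'
python3 -c "from h import *;st();arc(1.5,6)"
```

```text
time_s: 14.95
tcp_pos: [0.5218, 0.0084, 0.0726]
eef_rot: [-50.9, 84.0, 131.7]
contact_force: [-7.2, 4.9, 5.8]
gripper_width: 0.0277
t 14.95 p [0.5218 0.0084 0.0726] fingers [-0.07   0.078 -0.995] openyaw -177.2 F [-7.2  4.9  5.8] M [ 1.76  2.57 -0.04] w 0.0277 j [ 18.  18. -24.  -7. -51. -11.]
t 14.95 p [0.5218 0.0084 0.0726] phi 262.0 rad 0.0772 w 0.0277 Ftan -7.8 Frad -3.8 Fz 5.8 yawneed -1.22 units
[ 0.05 -0.02] [ 0.05 -0.02] [ 0.05 -0.02] [ 0.05 -0.01] [ 0.05 -0.01] [ 0.05 -0.01] z 0.06
```

```bash
python3 -m handwheel '[[[0.11,-0.01,0.03,-0.4],[0.11,-0.01,0.03,-0.3]]]'
python3 -c "from h import *;st();arc(1.5,2)"
```

```text
time_s: 15.15
tcp_pos: [0.5245, 0.0073, 0.0738]
eef_rot: [-46.5, 83.6, 132.7]
contact_force: [-8.2, 2.8, 3.4]
gripper_width: 0.028
t 15.15 p [0.5245 0.0073 0.0738] fingers [-0.076  0.082 -0.994] openyaw 179.3 F [-8.2  2.8  3.4] M [0.99 2.77 0.02] w 0.0280 j [ 18.  18. -23.  -7. -52. -14.]
t 15.15 p [0.5245 0.0073 0.0738] phi 264.1 rad 0.0779 w 0.0280 Ftan -8.5 Frad -2.0 Fz 3.4 yawneed -1.31 units
[ 0.05 -0.03] [ 0.05 -0.03] z 0.03
```

```bash
python3 -m handwheel '[[[0.11,-0.01,0.03,-0.3],[0.11,-0.01,0.02,0]]]'
python3 -c "from h import *;st();arc(1.5,2)"
```

```text
time_s: 15.35
tcp_pos: [0.5265, 0.0063, 0.0742]
eef_rot: [-42.3, 83.0, 135.2]
contact_force: [-7.9, 6.0, 2.4]
gripper_width: 0.028
t 15.35 p [0.5265 0.0063 0.0742] fingers [-0.086  0.086 -0.993] openyaw 177.7 F [-7.9  6.   2.4] M [ 2.03  2.89 -0.08] w 0.0280 j [ 17.  18. -22.  -8. -53. -15.]
t 15.35 p [0.5265 0.0063 0.0742] phi 265.6 rad 0.0787 w 0.0280 Ftan -8.4 Frad -5.4 Fz 2.4 yawneed -0.68 units
[ 0.05 -0.02] [ 0.05 -0.02] z 0.02
```

```bash
python3 -m handwheel '[[[0.11,0,0.02,0],[0.11,0,0.02,0]]]'
python3 - <<'E'
from h import *
st();arc(1.5,2)
cv2.imwrite("pics/w8.png",vision.capture("wrist"))
cv2.imwrite("pics/s8.png",cv2.resize(vision.capture("side")[160:320,210:370],None,fx=4,fy=4,interpolation=cv2.INTER_LINEAR))
E
```

```text
time_s: 15.55
tcp_pos: [0.527, 0.0063, 0.0736]
eef_rot: [-38.0, 82.3, 139.5]
contact_force: [-9.3, 3.9, 3.1]
gripper_width: 0.0278
t 15.55 p [0.527  0.0063 0.0736] fingers [-0.102  0.087 -0.991] openyaw 177.7 F [-9.3  3.9  3.1] M [ 1.47  3.47 -0.02] w 0.0278 j [ 17.  19. -21.  -8. -54. -15.]
t 15.55 p [0.527  0.0063 0.0736] phi 266.0 rad 0.0787 w 0.0278 Ftan -9.6 Frad -3.3 Fz 3.1 yawneed -0.61 units
[ 0.05 -0.02] [ 0.05 -0.02] z 0.03
```

View pics/w8.png

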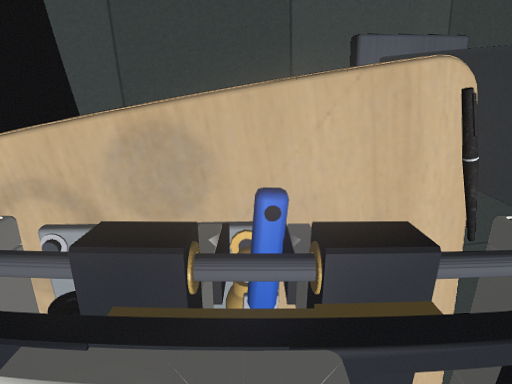

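View pics/s8.png

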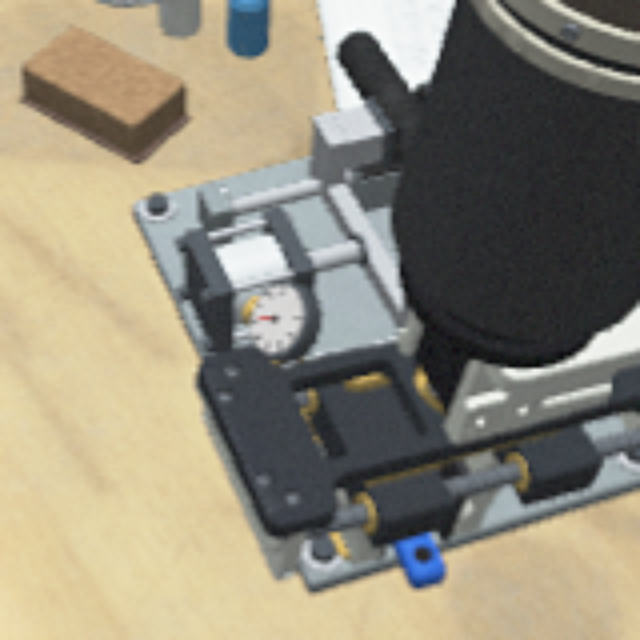

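```bash
python3 -m handwheel '[[[0.15,0.0,0.02,0]]]'
python3 -c "from h import *;st();arc(1.5,2)"
```

```text
time_s: 15.75
tcp_pos: [0.5279, 0.0061, 0.0732]
eef_rot: [-35.6, 81.9, 141.9]
contact_force: [-12.0, 3.5, 3.9]
gripper_width: 0.0279
t 15.75 p [0.5279 0.0061 0.0732] fingers [-0.111  0.087 -0.99 ] openyaw 177.7 F [-12.    3.5   3.9] M [1.23 4.23 0.18] w 0.0279 j [ 17.  19. -21.  -8. -55. -14.]
t 15.75 p [0.5279 0.0061 0.0732] phi 266.7 rad 0.0788 w 0.0279 Ftan -12.2 Frad -2.8 Fz 3.9 yawneed -0.47 units
[ 0.05 -0.02] [ 0.05 -0.02] z 0.04
```

```bash
python3 -m handwheel '[[[0.15,0.0,0.02,0]]]'
python3 -c "from h import *;st();arc(1.5,2)"
```

```text
time_s: 15.85
tcp_pos: [0.5284, 0.0059, 0.0727]
eef_rot: [-33.2, 81.4, 144.2]
contact_force: [-13.3, 3.6, 4.6]
gripper_width: 0.028
t 15.85 p [0.5284 0.0059 0.0727] fingers [-0.121  0.087 -0.989] openyaw 177.7 F [-13.3   3.6   4.6] M [1.59 4.66 0.08] w 0.0280 j [ 17.  20. -20.  -8. -56. -14.]
t 15.85 p [0.5284 0.0059 0.0727] phi 267.0 rad 0.0790 w 0.0280 Ftan -13.4 Frad -2.9 Fz 4.6 yawneed -0.41 units
[ 0.05 -0.01] [ 0.05 -0.01] z 0.06
```

```bash
python3 -m handwheel '[[[0.17,0.0,0.03,0]]]'
python3 -c "from h import *;st();arc(1.5,2)"
```

```text
time_s: 15.95
tcp_pos: [0.5291, 0.0058, 0.0726]
eef_rot: [-30.9, 80.8, 146.5]
contact_force: [-14.6, 4.9, 5.3]
gripper_width: 0.0281
t 15.95 p [0.5291 0.0058 0.0726] fingers [-0.133  0.088 -0.987] openyaw 177.7 F [-14.6   4.9   5.3] M [1.69 5.17 0.2 ] w 0.0281 j [ 16.  20. -19.  -8. -57. -14.]
t 15.95 p [0.5291 0.0058 0.0726] phi 267.5 rad 0.0791 w 0.0281 Ftan -14.8 Frad -4.3 Fz 5.3 yawneed -0.30 units
[ 0.05 -0.01] [ 0.05 -0.01] z 0.06
```

```bash
python3 -m handwheel '[[[0.19,0.0,0.03,0]]]'
python3 -c "from h import *;st();arc(1.5,2)"
```

```text
time_s: 16.05
tcp_pos: [0.5298, 0.0056, 0.0723]
eef_rot: [-28.6, 80.2, 148.8]
contact_force: [-16.9, 5.1, 4.8]
gripper_width: 0.028
t 16.05 p [0.5298 0.0056 0.0723] fingers [-0.146  0.088 -0.985] openyaw 177.7 F [-16.9   5.1   4.8] M [1.77 5.88 0.17] w 0.0280 j [ 16.  21. -19.  -9. -58. -14.]
t 16.05 p [0.5298 0.0056 0.0723] phi 268.0 rad 0.0792 w 0.0280 Ftan -17.1 Frad -4.5 Fz 4.8 yawneed -0.20 units
[ 0.05 -0.01] [ 0.05 -0.01] z 0.07
```

```bash
python3 -m handwheel '[[[-0.03,0,0,0],[0,0,0,0],[0,0,0,0],[0,0,0,0]]]' 66
python3 - <<'E'
from h import *
st();arc(1.5,2)
cv2.imwrite("pics/w9.png",vision.capture("wrist"))
E
```

```text
time_s: 16.45
tcp_pos: [0.5236, 0.0053, 0.0708]
eef_rot: [-27.2, 79.7, 150.2]
contact_force: [-0.4, -0.5, 0.3]
gripper_width: 0.0546
t 16.45 p [0.5236 0.0053 0.0708] fingers [-0.155  0.089 -0.984] openyaw 177.8 F [-0.4 -0.5  0.3] M [-0.25 -0.58  0.06] w 0.0546 j [ 16.  21. -19.  -9. -58. -14.]
t 16.45 p [0.5236 0.0053 0.0708] phi 263.6 rad 0.0800 w 0.0546 Ftan -0.3 Frad 0.5 Fz 0.3 yawneed -1.11 units
[ 0.05 -0.  ] [ 0.05 -0.  ] z 0.1
```

View pics/w9.png

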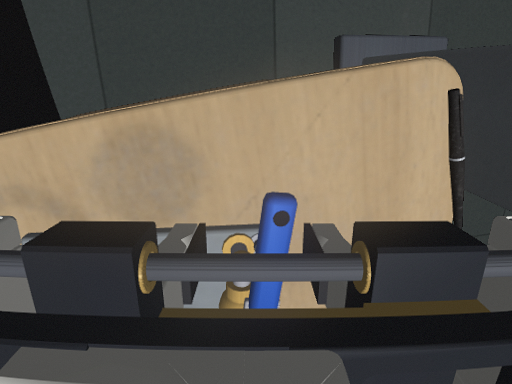

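```bash
python3 -m handwheel '[[[0,0,0.3,0],[0,0,0.5,0],[0,0,0.8,0],[0,0,0.9,0],[0,0,0.8,0],[-0.9,0,0.2,0],[-0.9,0,0,0],[-0.9,0,0,0]]]'
python3 - <<'E'
from h import *
np.set_printoptions(precision=4,suppress=True)
st()
cv2.imwrite("pics/s10.png",vision.capture("side"));cv2.imwrite("pics/t10.png",vision.capture("top"))
E
```

```text
time_s: 17.3
tcp_pos: [0.4178, 0.0038, 0.2222]
eef_rot: [-27.9, 80.1, 149.5]
contact_force: [-1.1, 0.9, 0.9]
gripper_width: 0.0657
t 17.30 p [0.4178 0.0038 0.2222] fingers [-0.148  0.087 -0.985] openyaw 177.8 F [-1.1  0.9  0.9] M [-0.14 -0.5  -0.02] w 0.0657 j [ 20.   2. -21.  -8. -73. -20.]
```

View pics/s10.png

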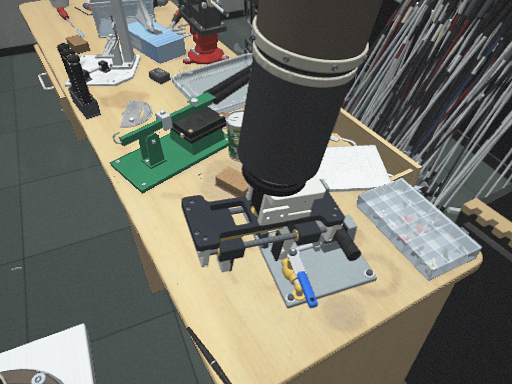

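View pics/t10.png

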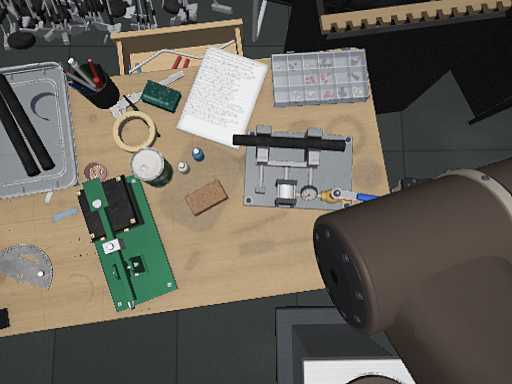

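Run:
```python
from h import *
np.set_printoptions(precision=4,suppress=True)
im=cv2.imread("pics/t10.png"); hsv=cv2.cvtColor(im,cv2.COLOR_BGR2HSV)
m=cv2.inRange(hsv,(108,150,60),(125,255,255)); n,l,s,c=cv2.connectedComponentsWithStats(m)
i=1+s[1:,4].argmax(); print("sleeve top px",s[i],c[i]); P=onz("top",[c[i]],.094)[0]; v=P[:2]-A; print(P,np.degrees(np.arctan2(v[1],v[0]))%360,np.hypot(*v))
im2=cv2.imread("pics/s10.png"); hsv=cv2.cvtColor(im2,cv2.COLOR_BGR2HSV)
m=cv2.inRange(hsv,(108,150,60),(125,255,255)); m[:260]=0;n,l,s,c=cv2.connectedComponentsWithStats(m)
i=1+s[1:,4].argmax(); print("sleeve side px",s[i],c[i]); P=onz("side",[c[i]],.092)[0]; v=P[:2]-A; print(P,np.degrees(np.arctan2(v[1],v[0]))%360,np.hypot(*v))
E=onz("top",[(233.5,139.5),(344.5,144)],.057)
print("grip",E,E.mean(0))
cv2.imwrite("pics/t10z.png",cv2.resize(im[115:215,225:385],None,fx=4.8,fy=4.8,interpolation=cv2.INTER_LINEAR))
```

```text
sleeve top px [357 194  22   7 101] [365.3267 196.8317]
[0.5209 0.0207 0.094 ] 259.74644279180296 0.06514401435179555
sleeve side px [298 272  19  35 295] [306.8102 288.8305]
[0.5166 0.0041 0.092 ] 258.88131094211167 0.08220875751057222
grip [[0.6667 0.3156 0.057 ]
 [0.6527 0.0519 0.057 ]] [0.6597 0.1838 0.057 ]
```

View pics/t10z.png

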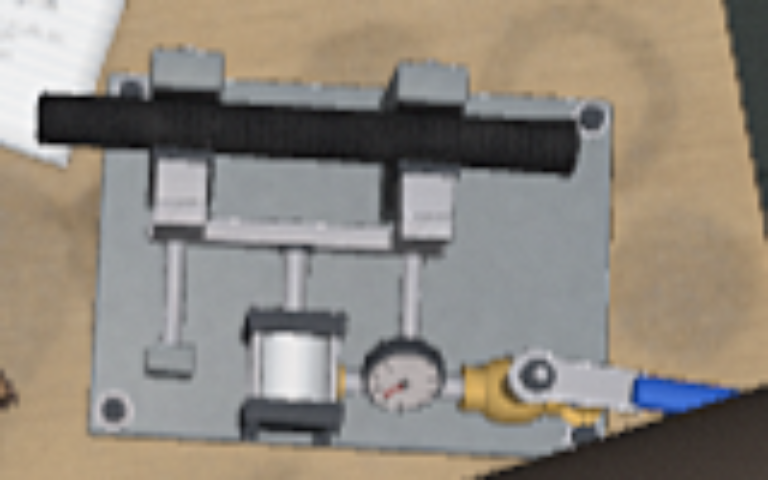

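```bash
python3 -c "
from plant import close_job
print(close_job())"
```

```text
the job is handed in; nothing more can be done
None
```

I laid the grip on the saddles, let it go, opened the air cock to its stop, and handed the job in at about 17.3 s of the 61 s allowed. My last checks showed no failures, but the system gives no verdict.

- **Grip placed:** before the cock was touched, the top view put the grip's middle within about 3 mm of the jaw middle. It lay within 0.2° of the vice's y, with the fingers opened clear of it on both sides.
- **Cock opened:** I pushed the blue sleeve round with one finger. The force was 6–10 N while it turned. At the end it rose to 17 N (about 1.35 N m) with almost no further movement, so I took that as the stop. That is above the 0.8 N m needed to turn it and below the 2 N m that counts as forcing.
- **After letting go:** the pictures show the lever at about 259°, some 86° round from where it started and roughly along the pipe. I could not read the stem angle itself.
- **Jaws closed:** the grip moved about 12 mm to the fixed jaw, is still centred lengthwise, and is within about 1° of the vice's y. I did not measure the pad force or the grip's height directly.
- **Clear of everything:** the last force reading was only noise. The bottles, block and tin look unmoved in the pictures.

One thing did not go as planned. The tool tilted up to about 10° while pushing, because the rows cannot correct tilt, so near the end I used larger steps to keep it moving.

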